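# Switch on the microscope light supply with its push-to-turn selector

### The job

Switch the microscope's light supply from off to its first setting: push the bar-shaped selector knob in, turn it one position (60 degrees) clockwise as seen from above while holding it in, then let go so that it springs back out and locks at the short-bar mark. Leave the round dimmer knob on the other box alone.

Things in the scene. Friction and masses are not known exactly. Their poses are not given: they have to be found in the camera images.
- selector_grip (a point): Black selector knob, upright axis, mid-top of the light supply (white box 130 x 140 x 60 mm high): skirt 58 mm across, 6 mm thick; on it a grip bar 46 mm long, 16 mm wide, 31 mm tall. Point: on the axis inside the bar, 18 mm above the skirt's top, 13 mm below the bar's top, 95 mm above the bench when out; moves and turns with the knob. x runs along the bar, white pointer at -x; pinch across y.
- selector (a joint): Knob angle (rad), clockwise from above: 0 = pointer at the dot mark on the box (off), 1.047 = short bar (first setting), 2.094 = long bar (second). Knob out: locked, with about 0.16 rad free play either way; starts anywhere in the play of off. Pushed in over 5 mm it turns with slight friction; it springs out only within the play of a position.
- selector_press (a joint): How far the selector knob is pushed down (m): 0 = out, 0.008 = fully in. A spring pushes it out, with about 4 N when out and 9 N when fully in.
- dimmer_dot (a point): White dot on top of the dimmer's round fluted black knob (46 mm across, 24 mm high, top 70 mm above the bench), 17 mm from that knob's axis. The dimmer is a separate white box, 110 x 120 x 44 mm high. Leave alone.
Mind the look-alikes: they are no part of the job. What is shaped like the part that bears selector_grip but brown, orange or red is not meant.

How it is judged:
On the way:
1. the selector knob is pushed in (more than 5 mm) while still at off (value of joint selector_press above 0.005 m and value of joint selector below 0.5 rad), for 0.05 s.
At the end, for the whole second after the job is handed in: The selector stands at the first setting (60 degrees clockwise of off, within 14 degrees), has sprung back out (within 2 mm), and is at rest (value of joint selector between 0.8 and 1.29 rad and value of joint selector_press below 0.002 m and velocity of joint selector between -0.1 and 0.1 rad/s); the robot touches nothing.
It fails at once if the dimmer knob is turned (its dot moved by more than 8 mm) (distance of dimmer_dot from where it was at the start of the episode above 0.008 m).
It also fails if it takes over 32 s, if anything falls off the work surface, if the arm or the gripper's body presses on something with over 40 N, if the wrist force passes 120 N, or if a joint passes its speed limit or range.

### The arm

A 7-joint arm with a two-finger parallel gripper is mounted at the origin on the work surface. World frame = base frame: x ahead of the robot, y to its left, z up, the work surface at z = 0. Lengths are in m, angles in rad, forces in N, time in s.
With the tool pointing down it reaches from about 0.425 to 0.875 m from the base axis. Payload 4.7 kg.
Tool frame: the origin (TCP) lies midway between the tips of the shut fingers; the grasp point (between the pads) lies 19 mm behind it; x points along the fingers, z is the direction in which the jaws open and shut, and the axes are right-handed (so a half turn about x gives the same grasp; the last joint's range is limited). The gripper opens to 87 mm and grips with 3 to 60 N. Pads are 19 mm wide; open, the fingers measure 117 mm over their backs; the gripper's body (75 mm by 190 mm) begins 51 mm behind the grasp point.
Start: joints at [1.17, 0.321, -0.07, 1.45, 0.023, 1.371, -0.057], TCP at [0.262, -0.595, 0.223] pointing down, gripper open.
Joint ranges: [-2.86, 2.86], [-0.3, 2.09], [-1.38, 1.24], [0.06, 2.45], [-1.56, 4.7], [0.09, 2.05], [-2.69, 2.69]. Speed limits (rad/s): [2.57, 2.57, 3.14, 3.14, 3.14, 3.14, 3.14].

### API

Orientations are given as a rotation vector (axis times angle).
In Python, from bench import ctrl gives the robot as it stands.
- The arm moves only by the shell command python3 -m pendant 'ROWS' [OPENING] [FORCE]. ROWS is JSON, a list of rows, each an object with "travel": the shift along the tool's x, y, z in m, a list of three; "twist": the turn about the tool's x in rad. In form: [{"travel": [x, y, z], "twist": twist}, ...]. A call has 1 to 10 rows; each row is the pose to reach, as a shift and turn from the pose measured when the call began, along the tool's axes at that moment; what a row does not reach only later rows make up. A row lasts 1/8 s, in which the tool goes at most 62.5 mm and 10.7 degrees, less where a joint would pass 70% of its speed; a pose out of reach is approached as far as the arm can. A call with a gripper value outside its range is refused whole. OPENING is the opening, from -1 (shut) to 1 (fully open), so that 0 is half open, set as the call begins (- or left out, the last holds). The fingers move at their own pace and stop on an object; FORCE is the grip in N (left out, the last holds). Time passes only in rows, so rows that repeat a pose let the fingers close. It gives the time, the measured TCP pose, the force and the opening at its end, in the units of the state.
- ctrl.get_state(): the state, without advancing time (a new reading comes with each control period).
- ctrl.get_image(name): name is "scene" or "top"; returns the picture (480x640x3 uint8, red, green, blue); there is no depth.
- ctrl.camera_model(name): a dict with "K" (3x3 intrinsics, pixels), "rvec" (rotation vector, rad) and "tvec" (3), from world to camera coordinates, as OpenCV has them. Camera axes: x right, y down, z forward; pixel columns grow to the right and rows downward; lengths in m; the calibration is good to about 2 mm. A picture is of the moment at which its call begins. camera_model takes no time and is no camera call.
- ctrl.close_job(): hands the job in, once; it reports no verdict.
The state is a dict: "time": time; "joint_positions": joint angles; "qd": joint speeds; "joint_torque": joint torques, N m; "position": TCP position; "tool_rot": TCP orientation; "ft_force": force on the tool from outside, world axes, zero at the start; "torque": the same for the moment, N m; "grip_width": opening from 0.0 (shut) to 1.0 (fully open).
Only numpy, scipy, OpenCV 4.12 (cv2) and the standard library are available. Lean on these libraries where they do the work, as an engineer would, in place of code of your own. Each camera call takes 0.05 s, during which the arm holds its last target.

## Working session

There is one attempt and no reset: what is moved stays moved. The work goes in short steps, Python scripts to look and compute and a shell command to move; the robot and the scene stay as the last step left them, time stands still between calls to the robot, and variables do not carry over. Pictures are saved under pics/ and viewed, and the job is handed in when it is done.

```bash
mkdir -p pics; ls
python3 - <<'E'
from bench import ctrl
import cv2
for n in("scene","top"):
    im=ctrl.get_image(n); cv2.imwrite(f"pics/{n}0.png",im[:,:,::-1])
    m=ctrl.camera_model(n); print(n,m)
s=ctrl.get_state(); print({k:s[k] for k in("time","position","tool_rot","grip_width","ft_force")})
E
```

```text
pics
scene {'K': array([[489.51575274,   0.        , 321.69982668],
       [  0.        , 489.51575274, 232.96125616],
       [  0.        ,   0.        ,   1.        ]]), 'rvec': array([ 1.39662447,  2.01706496, -1.01413565]), 'tvec': array([ 0.23493005, -0.16594727,  1.42742159])}
top {'K': array([[458.85083295,   0.        , 317.29149624],
       [  0.        , 458.85083295, 235.83892686],
       [  0.        ,   0.        ,   1.        ]]), 'rvec': array([ 2.1838056 , -2.16475565,  0.09044537]), 'tvec': array([-0.09240166,  0.43294538,  0.99242431])}
{'time': 0.1, 'position': array([ 0.26169814, -0.59444556,  0.22158583]), 'tool_rot': array([ 0.8993581 ,  1.37888187, -0.89793508]), 'grip_width': 0.9994975348513152, 'ft_force': array([-0.33263054,  0.06945848,  0.25864727])}
```

View pics/scene0.png

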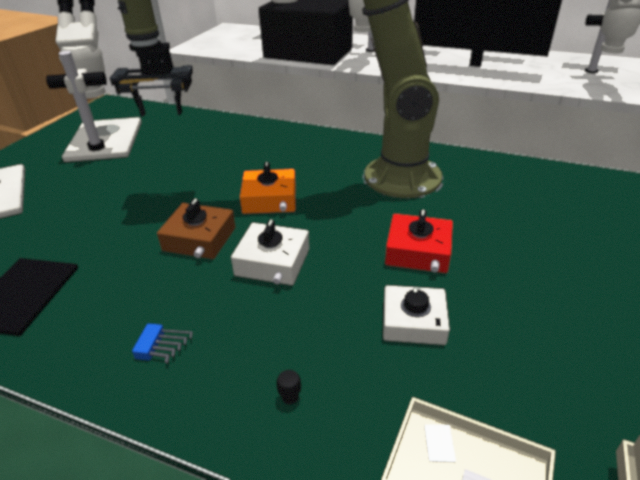

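View pics/top0.png

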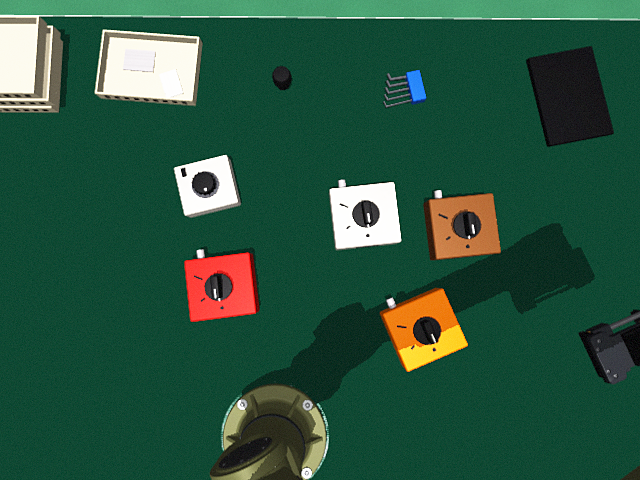

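Candidates with a selector bar in the top view are white (366,214), brown (467,225), orange (427,331) and red (218,287). The white one is the light supply. The white box at (205,184) has the round dimmer knob, which I leave alone. I'll confirm this in an enlarged crop.

Run:
```python
import cv2
a=cv2.imread("pics/top0.png")[165:265,315:415]; b=cv2.imread("pics/scene0.png")[205:295,225:315]
cv2.imwrite("pics/crop0.png",cv2.hconcat([cv2.resize(a,(400,400),interpolation=cv2.INTER_CUBIC),cv2.resize(b,(400,400),interpolation=cv2.INTER_CUBIC)]))
```

```text
(no output)
```

View pics/crop0.png

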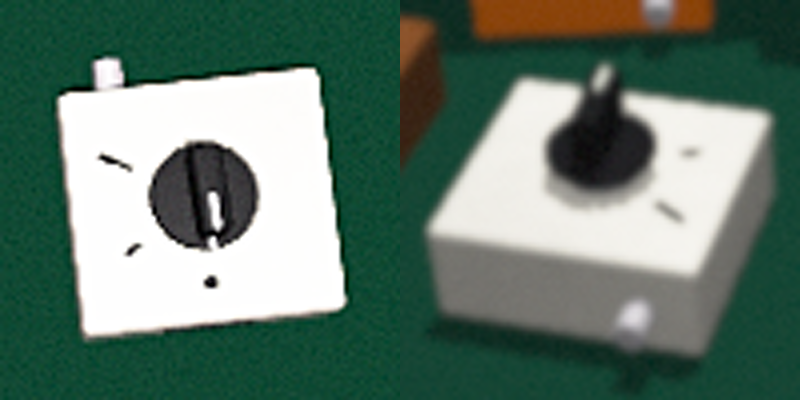

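```bash
cat > h.py <<'E'
import numpy as np,cv2
from bench import ctrl
def back(n,uv,z):
    m=ctrl.camera_model(n);R=cv2.Rodrigues(m["rvec"])[0];t=m["tvec"]
    p=cv2.undistortPoints(np.array([[uv]],float),m["K"],None)[0,0]
    d=R.T@np.array([*p,1]);c=-R.T@t
    return c+d*(z-c[2])/d[2]
def proj(n,P):
    m=ctrl.camera_model(n);return cv2.projectPoints(np.array(P,float).reshape(-1,1,3),m["rvec"],m["tvec"],m["K"],None)[0][:,0]
E
python3 - <<'E'
from h import *
c=lambda u,v:(315+(u+.5)/4-.5,165+(v+.5)/4-.5)
im=cv2.imread("pics/top0.png")
g=im.max(2); roi=np.zeros_like(g);roi[196:232,350:383]=1
mask=((g<120)&(roi>0)).astype(np.uint8)
cs=max(cv2.findContours(mask,0,1)[0],key=cv2.contourArea)
(u,v),r=cv2.minEnclosingCircle(cs);print("circ",u,v,r)
e=cv2.fitEllipse(cs);print(e)
sk=back("top",e[0],.077);print("skirt",sk)
w=cv2.inRange(im,(140,140,140),(255,255,255)); w[:, :325]=0;w[:,410:]=0;w[:175]=0;w[255:]=0
w=cv2.morphologyEx(w,cv2.MORPH_OPEN,np.ones((11,11)))
cb=max(cv2.findContours(w,0,1)[0],key=cv2.contourArea);rb=cv2.minAreaRect(cb);print("box",rb)
bx=[back("top",p,.06) for p in cv2.boxPoints(rb)];bx=np.array(bx);print(bx.round(4),np.linalg.norm(np.diff(bx,axis=0),axis=1),bx.mean(0))
for n,p,z in [("dot",(211,282),.06),("short",(134,249),.06),("long",(115,162),.06),("pt in",(212,197),.108),("pt mid",(214,225),.108),("bar end far",(206,147),.108),("bar end near",(214,236),.108)]:
    P=back("top",c(*p),z);d=P-sk;print(n,P.round(4),"ang",np.degrees(np.arctan2(d[1],d[0])).round(1),np.hypot(*d[:2]).round(4))
s=ctrl.get_state();print(cv2.Rodrigues(s["tool_rot"])[0].round(3))
print("proj top skirt in scene",proj("scene",[sk]))
E
```

```text
circ 365.3704833984375 213.71084594726562 13.479593276977539
((365.39666748046875, 213.36512756347656), (25.19278907775879, 26.224510192871094), 90.01274108886719)
skirt [ 0.47650844 -0.18875601  0.077     ]
box ((364.77239990234375, 215.04226684570312), (61.25654983520508, 66.15706634521484), 83.8844985961914)
[[ 0.5325 -0.1121  0.06  ]
 [ 0.5489 -0.2524  0.06  ]
 [ 0.4186 -0.2654  0.06  ]
 [ 0.4025 -0.1267  0.06  ]] [0.14125192 0.1309082  0.13959581] [ 0.47565014 -0.18911967  0.06      ]
dot [ 0.4325 -0.1946  0.06  ] ang -172.4 0.0444
short [ 0.4497 -0.1539  0.06  ] ang 127.5 0.044
long [ 0.4961 -0.1437  0.06  ] ang 66.5 0.0492
pt in [ 0.4712 -0.1901  0.108 ] ang -165.3 0.0055
pt mid [ 0.457  -0.1911  0.108 ] ang -173.0 0.0196
bar end far [ 0.4967 -0.1871  0.108 ] ang 4.6 0.0202
bar end near [ 0.4514 -0.1911  0.108 ] ang -174.6 0.0252
[[-0.001  0.915  0.403]
 [ 0.002  0.403 -0.915]
 [-1.    -0.    -0.002]]
proj top skirt in scene [[269.74713741 236.6491874 ]]
```

The crop shows the black bar selector on the white box with its pointer at the dot, which matches the description. The measured box is about 131 x 140 mm and the marks are 60 degrees apart. The axis is at about (0.476, -0.189) and the bar is yawed about 6 degrees. Next I move above it with a twist of about +0.31 rad.

```bash
python3 -m pendant '[{"travel":[0,0.036,-0.028],"twist":0.03},{"travel":[0,0.072,-0.057],"twist":0.06},{"travel":[0,0.115,-0.091],"twist":0.1},{"travel":[0,0.158,-0.125],"twist":0.14},{"travel":[0,0.201,-0.159],"twist":0.18},{"travel":[0,0.244,-0.193],"twist":0.22},{"travel":[0,0.287,-0.227],"twist":0.26},{"travel":[0,0.323,-0.256],"twist":0.29},{"travel":[0,0.3595,-0.2845],"twist":0.31},{"travel":[0,0.3595,-0.2845],"twist":0.31}]' 1 40
python3 -m pendant '[{"travel":[0,0,0],"twist":0}]'
python3 - <<'E'
from h import *
s=ctrl.get_state();print(s["time"],s["position"],s["joint_positions"],s["ft_force"]);R=cv2.Rodrigues(s["tool_rot"])[0];print(R.round(3))
y=np.degrees(np.arctan2(R[1,2],R[0,2]));print("jaw yaw",y)
d=np.array([.476,-.189,.14])-s["position"];print("travel",R.T@d)
E
```

```text
time: 1.35
position: [0.4777, -0.1845, 0.2219]
tool_rot: [1.128, 1.263, -1.125]
ft_force: [0.0, -0.3, -0.2]
grip_width: 0.998
time: 1.48
position: [0.4771, -0.1853, 0.2215]
tool_rot: [1.127, 1.263, -1.126]
ft_force: [-0.3, 0.4, 0.5]
grip_width: 0.999
1.475 [ 0.47709732 -0.18529522  0.22151463] [ 0.7070552   0.04737858 -0.39723338  1.7760075   0.01672543  1.32409457
 -1.15243232] [-0.33648636  0.37187125  0.47071641]
[[-0.001  0.994  0.112]
 [ 0.003  0.112 -0.994]
 [-1.    -0.001 -0.003]]
jaw yaw -83.56782961059689
travel [ 0.08150594 -0.00141444  0.00378752]
```

```bash
python3 -m pendant '[{"travel":[0.04,-0.0014,0.0038],"twist":0},{"travel":[0.08,-0.0014,0.0038],"twist":0},{"travel":[0.08,-0.0014,0.0038],"twist":0},{"travel":[0.08,-0.0014,0.0038],"twist":0}]'
python3 - <<'E'
from h import *
a=ctrl.get_image("top")[:,:,::-1][150:270,305:425];b=ctrl.get_image("scene")[:,:,::-1][170:290,215:335]
cv2.imwrite("pics/p1.png",cv2.hconcat([cv2.resize(x,(400,400),interpolation=cv2.INTER_CUBIC) for x in(a,b)]))
s=ctrl.get_state();R=cv2.Rodrigues(s["tool_rot"])[0];print(s["position"]);print(R.T@(np.array([.476,-.189,.080])-s["position"]))
E
```

```text
time: 1.98
position: [0.4766, -0.19, 0.1429]
tool_rot: [1.129, 1.261, -1.126]
ft_force: [0.1, -0.8, -0.8]
grip_width: 0.999
[ 0.47721877 -0.18984837  0.14350355]
[ 0.06350251 -0.00122597 -0.00091308]
```

View pics/p1.png

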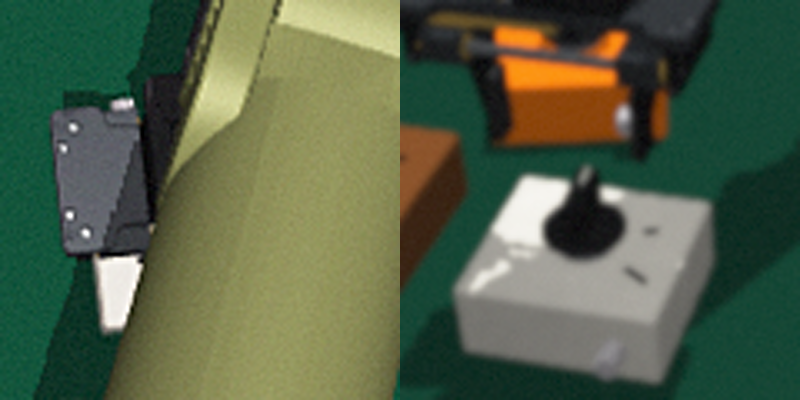

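The open fingers straddle the bar: the fingertips are at about scene crop x 500 and 640, with the bar at 588. Now I descend to 3 mm above the skirt.

```bash
python3 -m pendant '[{"travel":[0.03,-0.001,-0.001],"twist":0},{"travel":[0.05,-0.001,-0.001],"twist":0},{"travel":[0.062,-0.001,-0.001],"twist":0},{"travel":[0.062,-0.001,-0.001],"twist":0},{"travel":[0.062,-0.001,-0.001],"twist":0}]'
python3 - <<'E'
from h import *
b=ctrl.get_image("scene")[:,:,::-1][170:290,215:335]
cv2.imwrite("pics/p2.png",cv2.resize(b,(480,480),interpolation=cv2.INTER_CUBIC))
E
```

```text
time: 2.7
position: [0.4771, -0.1892, 0.0826]
tool_rot: [1.128, 1.258, -1.124]
ft_force: [0.7, 0.2, -0.2]
grip_width: 1.003
```

View pics/p2.png

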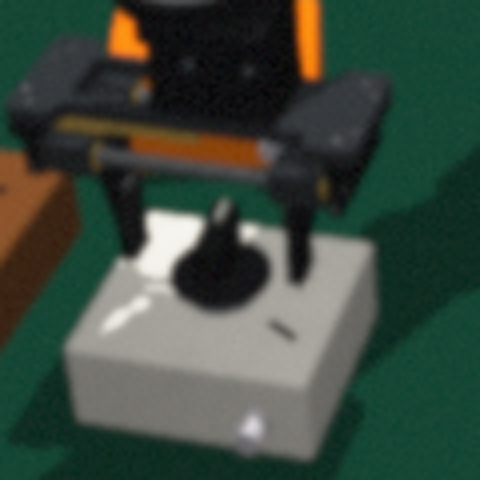

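The fingertips at crop x of about 135 and 300 are centred on the bar at 222. Closing.

```bash
python3 -m pendant '[{"travel":[0,0,0],"twist":0},{"travel":[0,0,0],"twist":0},{"travel":[0,0,0],"twist":0},{"travel":[0,0,0],"twist":0},{"travel":[0,0,0],"twist":0},{"travel":[0,0,0],"twist":0},{"travel":[0,0,0],"twist":0},{"travel":[0,0,0],"twist":0}]' -1 40
python3 -m pendant '[{"travel":[0.003,0,0],"twist":0},{"travel":[0.006,0,0],"twist":0},{"travel":[0.009,0,0],"twist":0},{"travel":[0.009,0,0],"twist":0},{"travel":[0.009,0,0],"twist":0}]'
```

```text
time: 3.75
position: [0.4771, -0.1891, 0.0826]
tool_rot: [1.128, 1.258, -1.124]
ft_force: [-0.5, -0.3, -0.2]
grip_width: 0.183
time: 4.38
position: [0.4772, -0.1892, 0.0746]
tool_rot: [1.128, 1.257, -1.124]
ft_force: [-3.2, 1.2, 9.5]
grip_width: 0.183
```

The opening is 16 mm, as expected for the bar, and the press was 8 mm at about 9.5 N, so the knob is in. Now turning 60 degrees clockwise while held in.

```bash
python3 -m pendant '[{"travel":[0.001,0,0],"twist":0.13},{"travel":[0.001,0,0],"twist":0.26},{"travel":[0.001,0,0],"twist":0.39},{"travel":[0.001,0,0],"twist":0.52},{"travel":[0.001,0,0],"twist":0.65},{"travel":[0.001,0,0],"twist":0.78},{"travel":[0.001,0,0],"twist":0.91},{"travel":[0.001,0,0],"twist":1.05},{"travel":[0.001,0,0],"twist":1.05},{"travel":[0.001,0,0],"twist":1.05}]'
python3 - <<'E'
from h import *
s=ctrl.get_state();R=cv2.Rodrigues(s["tool_rot"])[0];print(np.degrees(np.arctan2(R[1,2],R[0,2])),s["joint_positions"][6],s["torque"])
b=ctrl.get_image("scene")[:,:,::-1][170:290,215:335]
cv2.imwrite("pics/p3.png",cv2.resize(b,(480,480),interpolation=cv2.INTER_CUBIC))
E
```

```text
time: 5.62
position: [0.4765, -0.1905, 0.0746]
tool_rot: [1.86, 0.605, -1.857]
ft_force: [-5.2, -2.0, 8.8]
grip_width: 0.18
-143.81562703753414 -2.231191000444422 [-0.19121894  1.1942036  -0.00899037]
```

View pics/p3.png

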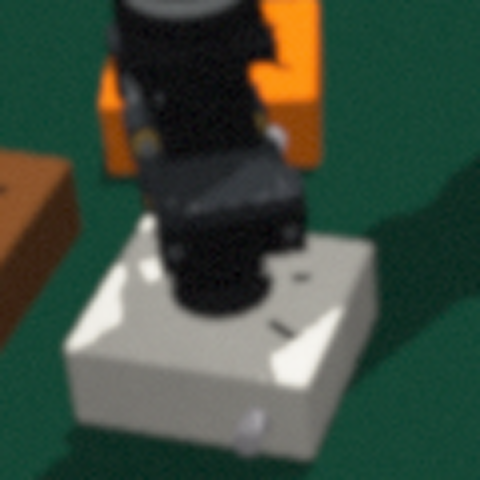

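The gripper has turned 60 degrees to a jaw yaw of -143.8, the box has not moved, and there is no resisting torque. Now I let the knob rise while still gripped, before releasing.

```bash
python3 -m pendant '[{"travel":[-0.003,0,0],"twist":0},{"travel":[-0.006,0,0],"twist":0},{"travel":[-0.008,0,0],"twist":0},{"travel":[-0.008,0,0],"twist":0},{"travel":[-0.008,0,0],"twist":0}]'
python3 -m pendant '[{"travel":[0,0,0],"twist":0},{"travel":[0,0,0],"twist":0},{"travel":[0,0,0],"twist":0},{"travel":[0,0,0],"twist":0},{"travel":[0,0,0],"twist":0},{"travel":[0,0,0],"twist":0},{"travel":[0,0,0],"twist":0},{"travel":[0,0,0],"twist":0}]' 0.3
```

```text
time: 6.3
position: [0.4765, -0.1906, 0.0826]
tool_rot: [1.86, 0.605, -1.857]
ft_force: [-2.1, 0.3, 3.5]
grip_width: 0.182
time: 7.3
position: [0.4765, -0.1906, 0.0826]
tool_rot: [1.86, 0.605, -1.857]
ft_force: [-0.0, -0.3, 0.4]
grip_width: 0.649
```

Released cleanly. Rising straight up, then moving away so I can see.

```bash
python3 -m pendant '[{"travel":[-0.03,0,0],"twist":0},{"travel":[-0.07,0,0],"twist":0},{"travel":[-0.12,0,0],"twist":0},{"travel":[-0.15,0,0],"twist":0},{"travel":[-0.15,0,0],"twist":0}]'
python3 - <<'E'
from h import *
s=ctrl.get_state();R=cv2.Rodrigues(s["tool_rot"])[0];print(R.T@(np.array([.36,-.46,s["position"][2]])-s["position"]))
E
```

```text
time: 7.92
position: [0.4778, -0.1908, 0.2355]
tool_rot: [1.863, 0.601, -1.852]
ft_force: [0.2, -0.3, -0.4]
grip_width: 0.65
[0.00026198 0.14772348 0.25397786]
```

```bash
python3 -m pendant '[{"travel":[0,0.018,0.032],"twist":0},{"travel":[0,0.037,0.064],"twist":0},{"travel":[0,0.056,0.096],"twist":0},{"travel":[0,0.075,0.128],"twist":0},{"travel":[0,0.094,0.16],"twist":0},{"travel":[0,0.113,0.192],"twist":0},{"travel":[0,0.131,0.224],"twist":0},{"travel":[0,0.148,0.254],"twist":0},{"travel":[0,0.148,0.254],"twist":0}]'
python3 - <<'E'
from h import *
t=ctrl.get_image("top")[:,:,::-1]; a=t[150:270,305:425];b=ctrl.get_image("scene")[:,:,::-1][170:290,215:335]
cv2.imwrite("pics/p4.png",cv2.hconcat([cv2.resize(x,(400,400),interpolation=cv2.INTER_CUBIC) for x in(a,b)]))
cv2.imwrite("pics/p4t.png",t)
E
```

```text
time: 9.05
position: [0.3571, -0.4626, 0.2338]
tool_rot: [1.865, 0.598, -1.858]
ft_force: [-0.2, 0.4, 0.3]
grip_width: 0.65
```

View pics/p4.png

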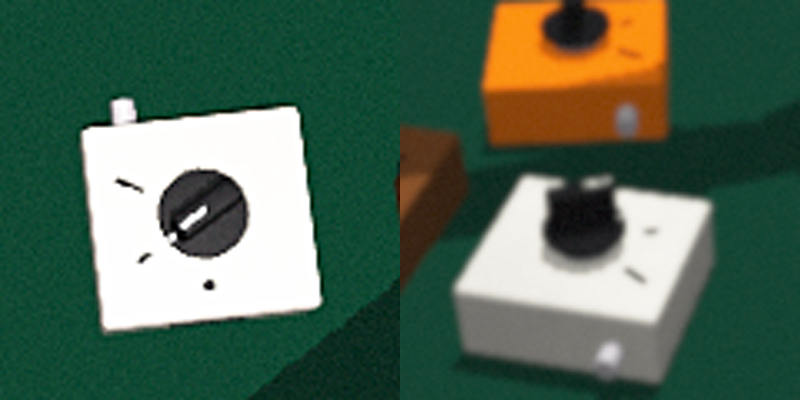

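View pics/p4t.png

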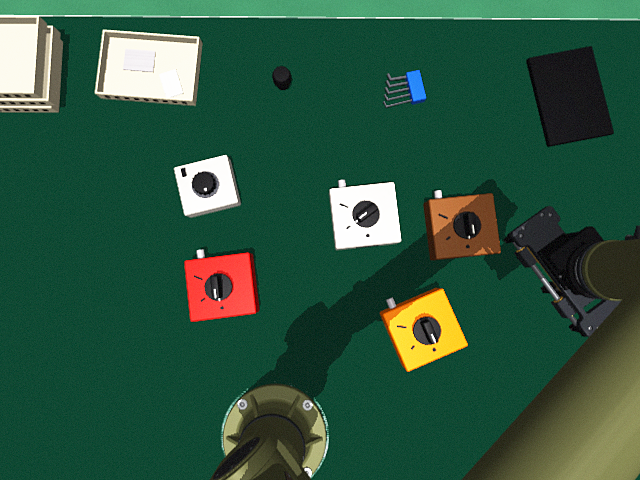

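The pointer tip at top crop (172,240), seen from the axis at (204,213), aims at the short bar at (145,258). The dimmer is unchanged at (205,184). As a last check on the knob being out, I compare the skirt's position in the scene view with the first picture.

Run:
```python
from h import *
a=cv2.imread("pics/scene0.png");b=ctrl.get_image("scene")[:,:,::-1].copy();cv2.imwrite("pics/s5.png",b)
# skirt lower edge: dark->white rows at columns near axis
for im in(a,b):
    g=im.max(2).astype(int)
    print([g[r,264:278].mean().round() for r in range(234,256)])
print(proj("scene",[[.476,-.189,.077],[.476,-.189,.069]]))
t=[cv2.imread(f)[150:220,165:245].astype(int) for f in("pics/top0.png","pics/p4t.png")];print("dimmer diff",abs(t[0]-t[1]).mean(),np.percentile(abs(t[0]-t[1]),99))
s=ctrl.get_state();print(s["time"],abs(s["qd"]).max(),s["ft_force"])
```

```text
[np.float64(22.0), np.float64(22.0), np.float64(23.0), np.float64(23.0), np.float64(23.0), np.float64(24.0), np.float64(26.0), np.float64(27.0), np.float64(27.0), np.float64(28.0), np.float64(33.0), np.float64(43.0), np.float64(65.0), np.float64(99.0), np.float64(134.0), np.float64(161.0), np.float64(180.0), np.float64(204.0), np.float64(228.0), np.float64(239.0), np.float64(242.0), np.float64(243.0)]
[np.float64(17.0), np.float64(18.0), np.float64(17.0), np.float64(18.0), np.float64(19.0), np.float64(24.0), np.float64(28.0), np.float64(31.0), np.float64(34.0), np.float64(35.0), np.float64(38.0), np.float64(44.0), np.float64(64.0), np.float64(99.0), np.float64(134.0), np.float64(160.0), np.float64(181.0), np.float64(206.0), np.float64(230.0), np.float64(240.0), np.float64(243.0), np.float64(243.0)]
[[269.74908762 236.49393202]
 [270.06348493 239.31961428]]
dimmer diff 2.578809523809524 13.0
9.2 0.0102776231501581 [1.07319999 0.2084796  0.6939298 ]
```

The skirt edge profile matches the first picture, so the knob is fully out (8 mm in would shift it by about 2.8 px). Handing in.

```bash
python3 -c "
from bench import ctrl
print(ctrl.close_job())"
```

```text
the job is handed in; nothing more can be done
None
```

The light supply's selector is switched from off to its first setting, and the job is handed in; handing in reports no verdict. I gripped the bar, pushed it in 8 mm (about 9.5 N), turned it 60 degrees clockwise held in, let it rise while gripped, released it and moved the arm clear, in about 9 s.

- **Angle:** in the last pictures the pointer aims at the short-bar mark, to within a few degrees by eye. The gripper turned from -83.6 to -143.8 degrees.
- **Sprung out:** the skirt's edge in the scene view matches the first picture, so the knob is fully out.
- **Dimmer:** it looks unchanged, with only noise-level differences in the image.
- **Arm:** it stands well clear of everything, with wrist force readings of about 1 N or less.

No check failed. One small disagreement came up: the two cameras differed by about 2 px on the knob's height at the first measurement. The grasp itself was centred, and the opening read 16 mm, as expected for the bar.

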